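# Load a copper-clad blank under the sprung hold-down of a board fixture

## Task

Load the copper-clad blank into the board fixture: slide it in flat, copper side up, between the two guides so that its leading edge pushes the sprung hold-down arm back and up, and on until it sits square and fully home against the blue end stop. The stop has been set and is only clamped by friction, so feel for it gently and do not shift it, then let go, so that the arm alone bears down on the blank. Leave the other things on the desk where they are.

Things in the scene. Friction and masses are not known exactly. Their poses are not given: they have to be found in the camera images.
- fixture: board fixture fixed to the desk, steel plate 170 x 100 mm; origin on the desk, +x is the way the blank is slid in. Plate x = -50 to 120, y = -50 to 50 mm, top 16 mm above the desk. The end stop across it is a blue bar 90 mm wide, 10 mm high with two brass screws; its front face was set anywhere from x = 22 to 42 mm: look or feel for it. It slips along +x if pushed with over about 6 N
- mouth (a point): middle of the entry between the guides, on the plate's top face at fixture x = -44 mm, y = 0; axes as the fixture's. From here to x = 12 mm two steel guide strips, 8 mm high, run 52.4 mm apart (y = -26.2 to 26.2); before them flared lips widen to about 60 mm at x = -57 mm
- hold_down (a joint): angle of the sprung hold-down arm (rad): 0 at rest, heel 1 mm above the plate; grows as it is pushed back and up (to 0.6), about 0.187 with the blank under the heel. Its bracket stands behind the stop at fixture x = 60 to 95 mm, 44 mm above the plate, pivot at x = 75, 28 mm up. Spring torque 0.2 N m at 0, plus 1.0 N m per rad
- heel (a point): lowest point of the arm's white slippery shoe (22 mm wide), at fixture x = 8 mm, y = 0 at rest. Its nose rises towards -x at 24 degrees to 24 mm above the plate at x = -42 mm; a blank on the plate meets it with its leading edge at x = -22 mm. Pushing it back takes up to 9 to 19 N, sliding on under the heel a steady 5 to 15 N, as friction varies
- blank: copper-clad laminate on a brown backing board: one block 135 (x) x 50 (y) x 14 mm (z), about 80 g; origin at the centre of its underside, copper on top (+z). Either end may lead. When home it stands out 43 to 63 mm in front of the plate, where it can be held
- drill_box_1: blue drill bit box 79 x 105 x 54 mm; a bystander, origin under its centre
- drill_box_2: blue drill bit box 79 x 105 x 53 mm; a bystander, origin under its centre
- side_cutters: red side cutters lying flat, 138 x 55 x 12 mm; a bystander, origin under its centre
- hex_keys: hex keys in a red holder, 32 x 99 x 21 mm; a bystander, origin under its centre
- chip_brush: small wooden brush 150 x 20 x 11 mm; a bystander, origin under its centre
- flux_jar: small jar with black lid, 45 mm wide, 42 mm high; a bystander, origin under its centre

How it is judged:
By the outcome, as a careful person would: the job done as asked, in the order asked, and still so for the second after the job is handed in, with the robot touching nothing.
It also fails if it takes over 61 s, if anything falls off the work surface, if the arm or the gripper's body presses on something with over 40 N, if the wrist force passes 120 N, or if a joint passes its speed limit or range.

## Robot

A 6-joint arm with a two-finger parallel gripper is mounted at the origin on a cart in front of the work surface, level with it; the furniture and walls round the work are solid. World frame = base frame: x ahead of the robot, y to its left, z up, the work surface at z = 0. Lengths are in mm, angles in rad, forces in N, time in s.
With the tool pointing down it reaches from about 275 to 725 mm from the base axis. Payload 5.6 kg.
Tool frame: the origin (TCP) lies at the very end of the fingers, on their centre line; the grasp point (between the pads) lies 19 mm behind it; z points along the fingers, y is the line along which they close (so a half turn about z gives the same grasp; the last joint's range is limited). The gripper opens to 85 mm and grips with 20 to 120 N. Pads are 22 mm wide; open, the fingers measure 114 mm over their backs; the gripper's body (76 mm by 85 mm) begins 54 mm behind the grasp point. The pads swing forward as they close: fully open they stand 13 mm farther back than shut.
Start: joints at [-0.861, 0.255, 0.108, 0, -1.424, -0.285], TCP at [226.694, -501.101, 231.283] pointing down, gripper open.
Joint ranges: [-2.95, 2.95], [-1.21, 1.97], [-1.09, 1.5], [-2.87, 1.71], [-2.94, -0.07], [-3.05, 3.05]. Speed limits (rad/s): [2.57, 2.57, 3.14, 3.14, 3.14, 3.14].

## Interface

Orientations are given as [roll, pitch, yaw] about the fixed x, y, z axes, in that order (R = Rz(yaw) Ry(pitch) Rx(roll)).
In Python, from plant import r, eyes, close_job gives the robot as it stands. The module is installed in compiled form; this text tells all that it offers.
- The arm moves only by the tool arm_command, never from a script. Its arguments are lists of equal length, an entry for each row: "dr": the turn, a rotation vector about the tool's x, y, z in degrees, a list of three; "offset": the shift along the tool's x, y, z in m, a list of three; "claw": the finger opening in m, from 0 to 0.0854. A call has 1 to 5 rows; each row shifts and turns the commanded pose from where the row before left it, along the tool's axes as they then stand; what a row does not reach is not made up. A row lasts 1/12 s, in which the tool goes at most 41.7 mm and 7.16 degrees, less where a joint would pass 70% of its speed; a pose out of reach is approached as far as the arm can. A call with a gripper value outside its range is refused whole. The fingers move at their own pace and stop on an object; the grip force is fixed at half the most. Time passes only in rows, so rows that do not move let the fingers close. It gives the time, the measured TCP pose, the force, the opening and the grip force at its end, in the units of the state.
- r.state(): the state, without advancing time (a new reading comes with each control period).
- eyes.get_image(name): name is "scene" or "top"; returns (picture, depth): 420x560x3 uint8, red, green, blue; 420x560 float32, mm along the optical axis (not along the pixel's ray), 0 where there is no reading.
- eyes.get_calibration(name): a dict with "fx", "fy", "cx", "cy" (pixels), "R" (3x3) and "t" (3): a world point X has camera coordinates R X + t. Camera axes: x right, y down, z forward; pixel columns grow to the right and rows downward; lengths in mm; the calibration is good to about 2 mm. A picture is of the moment at which its call begins. get_calibration takes no time and is no camera call.
- close_job(): hands the job in; it is judged then, once.
The state is a dict: "time": time; "q": joint angles; "joint_vel": joint speeds; "joint_efforts": joint torques, N m; "eef_pos": TCP position; "eef_rot": TCP orientation; "force": force on the tool from outside, world axes, zero at the start; "wrist_torque": the same for the moment, N m; "width": opening from 0.0 (shut) to 1.0 (fully open); "grip_force": force on a finger pad.
Only numpy, scipy, OpenCV 4.12 (cv2) and the standard library are available. Lean on these libraries where they do the work, as an engineer would, in place of code of your own. Each camera call takes 0.05 s, during which the arm holds its last target. There are 200 camera calls.

## Working session

There is one attempt and no reset: what is moved stays moved. The work goes in short steps, Python scripts to look and compute and a tool call to move; the robot and the scene stay as the last step left them, time stands still between calls to the robot, and variables do not carry over. Pictures are saved under pics/ and viewed, at most 10 in all, crops included, and the job is handed in when it is done.

Besides the shell and the picture viewer there is one more tool, called as a command line: name --argument value ..., lists and objects as JSON in quotes. arm_command: Moves the arm, as the interface text tells. Its arguments: {"type":"object","properties":{"dr":{"type":"array","items":{"type":"array","items":{"type":"number"}}},"offset":{"type":"array","items":{"type":"array","items":{"type":"number"}}},"claw":{"type":"array","items":{"type":"number"}}},"required":["dr","offset","claw"]}

```bash
mkdir -p pics
python3 - <<'E'
from plant import r, eyes
import cv2,numpy as np
for n in("scene","top"):
    p,d=eyes.get_image(n); cv2.imwrite(f"pics/{n}0.png",p[:,:,::-1]); np.savez(f"{n}0.npz",p=p,d=d)
    print(n,eyes.get_calibration(n))
print(r.state())
E
```

```text
scene {'fx': 379.52730832776, 'fy': 379.52730832776, 'cx': 276.6746043844622, 'cy': 212.79775763624295, 'R': array([[-0.62729132, -0.77871288,  0.01057572],
       [-0.41108004,  0.31955019, -0.85375692],
       [ 0.66145204, -0.53990177, -0.52056438]]), 't': array([237.32603452, 304.44997637, 764.02385973])}
top {'fx': 540.9102555099427, 'fy': 540.9102555099427, 'cx': 276.86466115681145, 'cy': 213.69389639821972, 'R': array([[-0.02768957, -0.99958918, -0.00740031],
       [-0.99658711,  0.02818082, -0.07758847],
       [ 0.07776514,  0.00522667, -0.99695801]]), 't': array([-108.06209171,  552.50256681, 1322.14844518])}
{'time': 0.1, 'q': array([-8.61423571e-01,  2.55684796e-01,  1.07114935e-01, -4.11197593e-04,
       -1.42392302e+00, -2.84599822e-01]), 'joint_vel': array([-0.00099327, -0.00124649,  0.00313353,  0.00167259, -0.00028612,
        0.00015766]), 'joint_efforts': array([-1.53738849e-03, -3.87602520e+01,  2.38476670e+01,  5.37782729e+00,
       -3.74628245e-03, -1.13720165e-05]), 'eef_pos': array([ 226.51646879, -500.687405  ,  230.48199865]), 'eef_rot': array([ 3.13985015e+00, -8.60412439e-05, -2.71688017e+00]), 'force': array([ 0.20272261, -0.41469286,  0.42182082]), 'wrist_torque': array([0.00895162, 0.00316676, 0.01784067]), 'grip_force': 0.0, 'width': 0.9945696927462676}
```

View pics/top0.png

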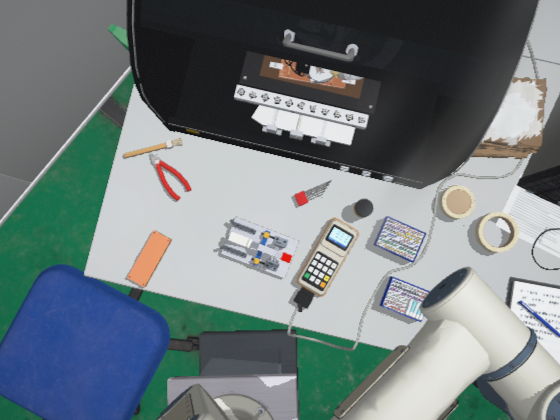

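View pics/scene0.png

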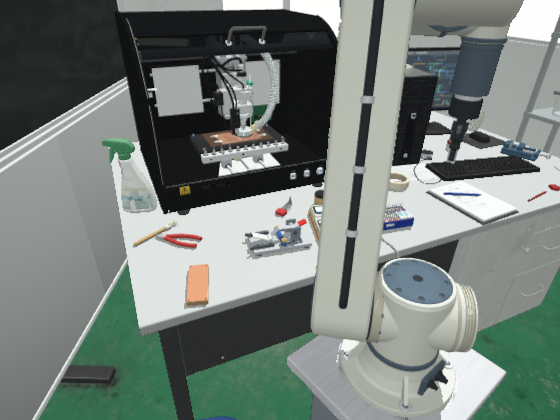

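The top view shows the orange copper blank at about (150,258) and the fixture at about (258,247), with its mouth to the left. I'll enlarge both.

Run:
```python
import cv2,numpy as np
p=np.load("top0.npz")["p"]
c=p[205:295,110:310,::-1]
cv2.imwrite("pics/crop1.png",cv2.resize(c,None,fx=4,fy=4,interpolation=cv2.INTER_CUBIC))
```

```text
(no output)
```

View pics/crop1.png

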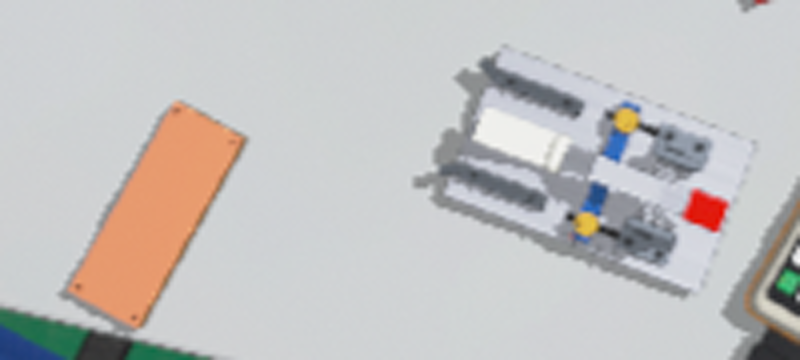

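```bash
cat > h.py <<'E'
import numpy as np,cv2
from plant import eyes
def toworld(n,uv,z):
    c=eyes.get_calibration(n);uv=np.atleast_2d(uv).astype(float)
    ray=np.c_[(uv[:,0]-c["cx"])/c["fx"],(uv[:,1]-c["cy"])/c["fy"],np.ones(len(uv))]@c["R"]
    o=-c["R"].T@c["t"]
    return o+ray*((z-o[2])/ray[:,2])[:,None]
def proj(n,X):
    c=eyes.get_calibration(n);q=np.atleast_2d(X)@c["R"].T+c["t"]
    return np.c_[c["fx"]*q[:,0]/q[:,2]+c["cx"],c["fy"]*q[:,1]/q[:,2]+c["cy"]]
def blank(p,n,z=14):
    m=((p[...,0]>190)&(p[...,1]>100)&(p[...,1]<180)&(p[...,2]<140)).astype(np.uint8)
    k,l,s,_=cv2.connectedComponentsWithStats(m)
    i=1+np.argmax(s[1:,4]); v,u=np.nonzero(l==i)
    X=toworld(n,np.c_[u,v],z)[:,:2]
    return cv2.minAreaRect(X.astype(np.float32)),X.mean(0)
E
python3 - <<'E'
from h import *
import itertools
p=np.load("top0.npz")["p"]; ps=np.load("scene0.npz")["p"]
print(blank(p,"top"),blank(ps,"scene"))
f=lambda a:np.array(a)/4+[110-.375,205-.375]
print("blankc",toworld("top",f([(178,100),(247,138),(140,327),(66,290)]),14).round(1))
c=toworld("top",f([(503,47),(757,143),(695,292),(435,196)]),16);print(c.round(1))
# rigid fit
m=np.array([(-50,50),(120,50),(120,-50),(-50,-50.)])
def fit(m,c):
    mc,cc=m.mean(0),c.mean(0);H=(m-mc).T@(c-cc);a=np.arctan2(H[0,1]-H[1,0],H[0,0]+H[1,1])
    R=np.array([[np.cos(a),-np.sin(a)],[np.sin(a),np.cos(a)]]);t=cc-R@mc
    return a,t,(m@R.T+t-c)
a,t,e=fit(m[:3],c[:3,:2]);print(np.degrees(a),t,e.round(1))
R=np.array([[np.cos(a),-np.sin(a)],[np.sin(a),np.cos(a)]])
# blue bar / brass in fixture frame, red, guides
for nm,pt,z in[("brass1",(626,121),30),("brass2",(585,224),30),("blue1",(605,157),26),("blue2",(588,212),26),("guide1 a",(583,97),24),("guide2 a",(545,193),24)]:
    w=toworld("top",f(pt),z)[0,:2];print(nm,((w-t)@R).round(1))
# scene: enlarge fixture with projected overlay
def W(x,y,z):return np.r_[R@[x,y]+t,z]
s=3.5;u0,v0=180,205
im=cv2.resize(ps[v0:v0+110,u0:u0+160,::-1],None,fx=4.5,fy=4.5,interpolation=cv2.INTER_CUBIC)
for q in[(-50,50,16),(120,50,16),(120,-50,16),(-50,-50,16),(-44,26.2,24),(12,26.2,24),(12,-26.2,24),(-44,-26.2,24)]:
    u,v=proj("scene",W(*q))[0];cv2.circle(im,(int((u-u0+.5)*4.5),int((v-v0+.5)*4.5)),3,(255,0,255),-1)
cv2.imwrite("pics/s1.png",im)
u0,v0=205,208
im=cv2.resize(p[v0:v0+75,u0:u0+100,::-1],None,fx=8,fy=8,interpolation=cv2.INTER_CUBIC)
for q in[(-50,50,16),(120,50,16),(120,-50,16),(-50,-50,16),(-44,26.2,24),(12,26.2,24),(12,-26.2,24),(-44,-26.2,24)]+[(x,s*42,26) for x in(22,32,42) for s in(1,-1)]:
    u,v=proj("top",W(*q))[0];cv2.circle(im,(int((u-u0+.5)*8),int((v-v0+.5)*8)),3,(255,0,255),-1)
cv2.imwrite("pics/t1.png",im)
E
```

```text
(((448.5981750488281, 198.5078582763672), (49.59258270263672, 134.7759246826172), 59.669803619384766), array([448.1393821 , 198.41986499])) (((447.2782897949219, 198.92323303222656), (48.33106994628906, 131.1427764892578), 60.04676818847656), array([444.24499876, 200.21740694]))
blankc [[518.6 183.8  14. ]
 [493.7 141.   14. ]
 [378.7 208.7  14. ]
 [402.7 254.4  14. ]]
[[ 545.9  -19.9   16. ]
 [ 481.7 -176.2   16. ]
 [ 390.9 -135.1   16. ]
 [ 454.5   24.3   16. ]]
-112.86525405756048 [482.07968196 -45.57827719] [[ 1.7  0.9]
 [-0.2  0.7]
 [-1.5 -1.6]]
brass1 [40.3 33.3]
brass2 [ 39.9 -34.6]
blue1 [36.2  8. ]
blue2 [ 38.8 -27.2]
guide1 a [ 9.9 37.6]
guide2 a [  9.7 -26. ]
```

View pics/t1.png

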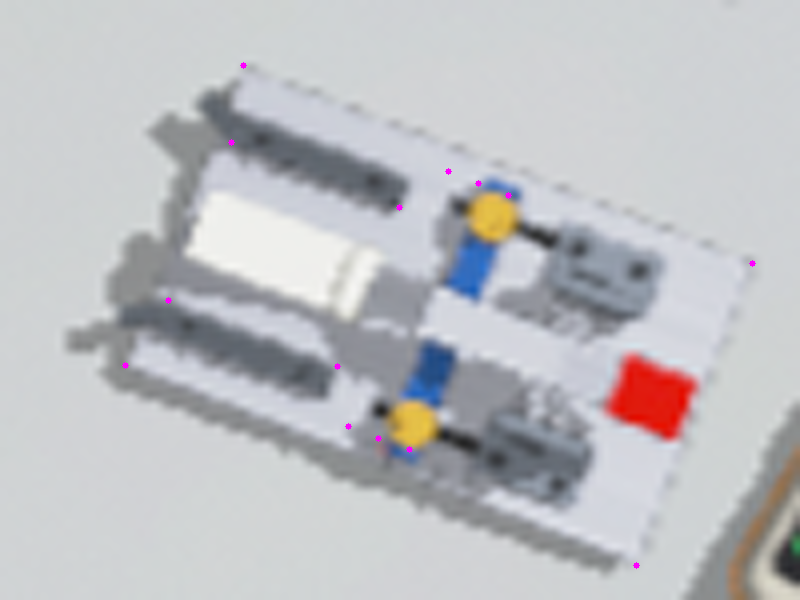

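View pics/s1.png

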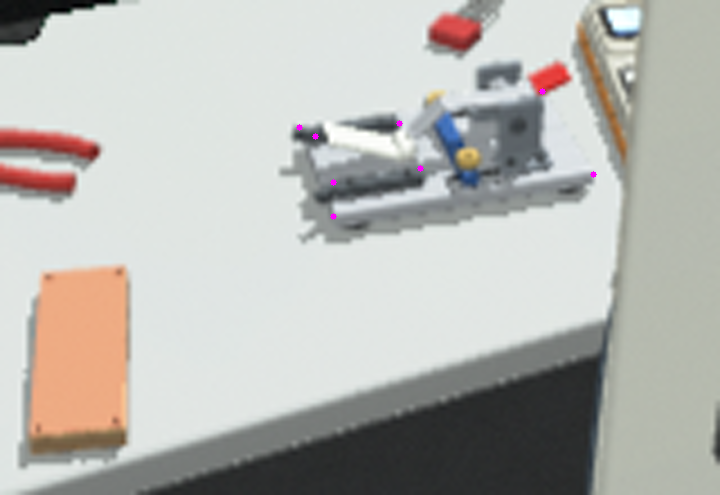

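arm_command --dr '[[0, 0, 0], [0, 0, 0], [0, 0, 0], [0, 0, 0], [0, 0, 0]]' --offset '[[-0.0231, 0.0292, 0], [-0.0231, 0.0292, 0], [-0.0231, 0.0292, 0], [-0.0231, 0.0292, 0], [-0.0231, 0.0292, 0]]' --claw '[0.085, 0.085, 0.085, 0.085, 0.085]'

```text
time: 0.52
eef_pos: [271.4, -318.8, 230.8]
eef_rot: [3.141, -0.0, -2.718]
force: [1.3, 0.3, 0.4]
width: 0.991
grip_force: 0.0
```

arm_command --dr '[[0, 0, 0], [0, 0, 0], [0, 0, 0], [0, 0, 0], [0, 0, 0]]' --offset '[[-0.0231, 0.0292, 0], [-0.0231, 0.0292, 0], [-0.0231, 0.0292, 0], [-0.0231, 0.0292, 0], [-0.0231, 0.0292, 0]]' --claw '[0.085, 0.085, 0.085, 0.085, 0.085]'

```text
time: 0.93
eef_pos: [316.4, -138.2, 231.2]
eef_rot: [3.141, 0.0, -2.717]
force: [1.2, -0.2, 0.6]
width: 0.996
grip_force: 0.0
```

arm_command --dr '[[0, 0, 0], [0, 0, 0], [0, 0, 0], [0, 0, 0], [0, 0, 0]]' --offset '[[-0.0231, 0.0292, 0], [-0.0231, 0.0292, 0], [-0.0231, 0.0292, 0], [-0.0231, 0.0292, 0], [-0.0231, 0.0292, 0]]' --claw '[0.085, 0.085, 0.085, 0.085, 0.085]'

```text
time: 1.35
eef_pos: [361.5, 42.7, 231.3]
eef_rot: [3.141, 0.0, -2.716]
force: [1.4, 0.6, 0.3]
width: 0.995
grip_force: 0.0
```

arm_command --dr '[[0, 0, 0], [0, 0, 0], [0, 0, 0], [0, 0, 0], [0, 0, 0]]' --offset '[[-0.0231, 0.0292, 0], [-0.0231, 0.0292, 0], [-0.0231, 0.0292, 0], [-0.0231, 0.0292, 0], [-0.0231, 0.0292, 0]]' --claw '[0.085, 0.085, 0.085, 0.085, 0.085]'

```text
time: 1.77
eef_pos: [406.7, 223.2, 231.0]
eef_rot: [-3.142, -0.001, -2.716]
force: [0.2, -1.4, 0.6]
width: 0.996
grip_force: 0.0
```

arm_command --dr '[[0, 0, -6.96], [0, 0, -6.96], [0, 0, -6.96], [0, 0, -6.96], [0, 0, -6.96]]' --offset '[[0, 0, 0], [0, 0, 0], [0, 0, 0], [0, 0, 0], [0, 0, 0]]' --claw '[0.085, 0.085, 0.085, 0.085, 0.085]'

```text
time: 2.18
eef_pos: [406.7, 221.4, 230.8]
eef_rot: [3.141, -0.001, -2.103]
force: [-0.2, 0.7, -0.0]
width: 0.998
grip_force: 0.0
```

arm_command --dr '[[0, 0, -6.96], [0, 0, -6.96], [0, 0, -6.96], [0, 0, -6.96], [0, 0, -6.96]]' --offset '[[0, 0, 0], [0, 0, 0], [0, 0, 0], [0, 0, 0], [0, 0, 0]]' --claw '[0.085, 0.085, 0.085, 0.085, 0.085]'

```text
time: 2.6
eef_pos: [406.6, 221.3, 230.8]
eef_rot: [3.141, -0.0, -1.496]
force: [0.6, -0.2, 0.4]
width: 0.993
grip_force: 0.0
```

arm_command --dr '[[0, 0, -6.96], [0, 0, -6.96], [0, 0, -6.96], [0, 0, -6.96], [0, 0, -6.96]]' --offset '[[0, 0, 0], [0, 0, 0], [0, 0, 0], [0, 0, 0], [0, 0, 0]]' --claw '[0.085, 0.085, 0.085, 0.085, 0.085]'

```text
time: 3.02
eef_pos: [406.6, 221.2, 230.8]
eef_rot: [3.141, 0.0, -0.889]
force: [0.4, 0.8, -0.6]
width: 0.996
grip_force: 0.0
```

arm_command --dr '[[0, 0, -6.96], [0, 0, -6.96], [0, 0, -6.96], [0, 0, 0]]' --offset '[[0, 0, 0.025], [0, 0, 0.025], [0, 0, 0.025], [0, 0, 0]]' --claw '[0.085, 0.085, 0.085, 0.085]'

```text
time: 3.35
eef_pos: [403.9, 219.3, 151.4]
eef_rot: [3.133, 0.004, -0.527]
force: [-0.9, -0.3, -0.9]
width: 0.995
grip_force: 0.0
```

arm_command --dr '[[0, 0, 0], [0, 0, 0], [0, 0, 0], [0, 0, 0], [0, 0, 0]]' --offset '[[0, 0, 0.03], [0, 0, 0.03], [0, 0, 0.03], [0, 0, 0.025], [0, 0, 0]]' --claw '[0.085, 0.085, 0.085, 0.085, 0.085]'

```text
time: 3.77
eef_pos: [404.6, 219.4, 37.9]
eef_rot: [3.134, 0.003, -0.535]
force: [-0.4, -0.2, -0.8]
width: 0.995
grip_force: 0.0
```

arm_command --dr '[[0, 0, 0], [0, 0, 0]]' --offset '[[0, 0, 0], [0, 0, 0]]' --claw '[0.085, 0.085]'

```text
time: 3.93
eef_pos: [408.3, 222.4, 43.4]
eef_rot: [-3.139, -0.001, -0.531]
force: [0.3, 0.5, 1.7]
width: 0.996
grip_force: 0.0
```

arm_command --dr '[[0, 0, 0], [0, 0, 0], [0, 0, 0], [0, 0, 0], [0, 0, 0]]' --offset '[[0, 0, 0.02], [0, 0, 0.014], [0, 0, 0.007], [0, 0, 0], [0, 0, 0]]' --claw '[0.075, 0.07, 0.065, 0.06, 0.06]'

```text
time: 4.35
eef_pos: [407.8, 222.1, 1.6]
eef_rot: [-3.14, -0.001, -0.53]
force: [0.9, 0.6, 0.2]
width: 0.703
grip_force: 0.0
```

arm_command --dr '[[0, 0, 0]]' --offset '[[0, 0, 0]]' --claw '[0.06]'

```text
time: 4.43
eef_pos: [407.9, 222.2, 1.7]
eef_rot: [-3.139, -0.001, -0.53]
force: [0.0, 0.2, -0.2]
width: 0.704
grip_force: 0.0
```

Close, then lift.

arm_command --dr '[[0, 0, 0], [0, 0, 0], [0, 0, 0], [0, 0, 0], [0, 0, 0]]' --offset '[[0, 0, 0], [0, 0, 0], [0, 0, 0], [0, 0, 0], [0, 0, 0]]' --claw '[0.045, 0.04, 0.04, 0.04, 0.04]'

```text
time: 4.85
eef_pos: [408.0, 222.3, 1.8]
eef_rot: [-3.139, -0.001, -0.53]
force: [-0.7, -0.6, 5.9]
width: 0.566
grip_force: 62.1
```

arm_command --dr '[[0, 0, 0], [0, 0, 0], [0, 0, 0], [0, 0, 0], [0, 0, 0]]' --offset '[[0, 0, -0.02], [0, 0, -0.02], [0, 0, -0.01], [0, 0, 0], [0, 0, 0]]' --claw '[0.04, 0.04, 0.04, 0.04, 0.04]'

```text
time: 5.27
eef_pos: [407.1, 221.7, 50.8]
eef_rot: [-3.14, -0.0, -0.53]
force: [-0.5, 0.3, -1.1]
width: 0.563
grip_force: 62.3
```

arm_command --dr '[[0, 0, 6.88], [0, 0, 6.88], [0, 0, 6.88], [0, 0, 6.88], [0, 0, 6.88]]' --offset '[[0, 0, 0], [0, 0, 0], [0, 0, 0], [0, 0, 0], [0, 0, 0]]' --claw '[0.04, 0.04, 0.04, 0.04, 0.04]'

```text
time: 5.68
eef_pos: [406.2, 220.8, 49.1]
eef_rot: [3.139, -0.0, -1.137]
force: [-0.1, 0.1, -0.8]
width: 0.566
grip_force: 62.2
```

arm_command --dr '[[0, 0, 6.88], [0, 0, 6.88], [0, 0, 6.88], [0, 0, 6.88], [0, 0, 6.88]]' --offset '[[0, 0, 0], [0, 0, 0], [0, 0, 0], [0, 0, 0], [0, 0, 0]]' --claw '[0.04, 0.04, 0.04, 0.04, 0.04]'

```text
time: 6.1
eef_pos: [406.3, 220.8, 49.1]
eef_rot: [3.14, -0.002, -1.737]
force: [0.4, -0.3, -0.7]
width: 0.565
grip_force: 62.2
```

arm_command --dr '[[0, 0, 6.88], [0, 0, 6.88], [0, 0, 0], [0, 0, 0]]' --offset '[[0, 0, 0], [0, 0, 0], [0, 0, 0], [0, 0, 0]]' --claw '[0.04, 0.04, 0.04, 0.04]'

```text
time: 6.43
eef_pos: [406.5, 221.0, 49.5]
eef_rot: [3.141, -0.001, -1.968]
force: [0.5, -0.8, -0.3]
width: 0.567
grip_force: 62.2
```

arm_command --dr '[[0, 0, 0], [0, 0, 0], [0, 0, 0], [0, 0, 0], [0, 0, 0]]' --offset '[[0.0045, -0.0288, 0], [0.0045, -0.0288, 0], [0.0045, -0.0288, 0], [0.0045, -0.0288, 0], [0.0045, -0.0288, 0]]' --claw '[0.04, 0.04, 0.04, 0.04, 0.04]'

```text
time: 6.85
eef_pos: [531.6, 143.6, 49.7]
eef_rot: [3.141, -0.001, -1.967]
force: [0.5, 0.8, 0.7]
width: 0.569
grip_force: 62.3
```

arm_command --dr '[[0, 0, 0], [0, 0, 0], [0, 0, 0]]' --offset '[[0.0045, -0.0288, 0], [0, 0, 0], [0, 0, 0]]' --claw '[0.04, 0.04, 0.04]'

```text
time: 7.1
eef_pos: [556.0, 128.1, 49.2]
eef_rot: [3.141, -0.001, -1.971]
force: [-1.9, 0.4, -0.4]
width: 0.567
grip_force: 62.3
```

Run:
```python
from plant import r
from h import *
p,d=eyes.get_image("top"); np.savez("top1.npz",p=p,d=d)
ps,ds=eyes.get_image("scene"); np.savez("scene1.npz",p=ps,d=ds)
s=r.state();print(s["eef_pos"],s["eef_rot"],s["width"],s["wrist_torque"])
bz=s["eef_pos"][2]-1.8+14
print(blank(p,"top",bz))
c=eyes.get_calibration("top");print("cam",-c["R"].T@c["t"])
a=cv2.resize(p[195:295,150:310,::-1],None,fx=5,fy=5,interpolation=cv2.INTER_CUBIC)
cv2.imwrite("pics/t2.png",a)
# symmetric guide estimate (old picture): dark strips in plate region
q=np.load("top0.npz")["p"].astype(int)
t=np.array([482.08,-45.58]);an=np.radians(-112.87)
R=np.array([[np.cos(an),-np.sin(an)],[np.sin(an),np.cos(an)]])
v,u=np.mgrid[200:300,200:310];v=v.ravel();u=u.ravel()
F=(toworld("top",np.c_[u,v],24)[:,:2]-t)@R
g=q[v,u].sum(1)
# darkness-weighted y-profile of each guide over x bins
for lo in range(-35,10,9):
    o=[]
    for sg in(1,-1):
        m=(F[:,0]>lo)&(F[:,0]<lo+9)&(F[:,1]*sg>18)&(F[:,1]*sg<42)
        w=np.clip(430-g[m],0,None);o.append((w*F[m,1]).sum()/w.sum())
    print(lo,np.round(o,1),round(sum(o)/2,2))
w=(g>680)&(abs(F[:,1])<16)&(F[:,0]>-50)&(F[:,0]<10)
FW=(toworld("top",np.c_[u,v][w],30)[:,:2]-t)@R
print("white",w.sum(),np.polyfit(FW[:,0],FW[:,1],1))
```

```text
[554.79161586 129.11417829  49.63143881] [ 3.14040296e+00 -8.19178660e-04 -1.96955823e+00] 0.5680519520666829 [0.07973059 0.02767573 0.00807783]
(((532.2599487304688, 72.99765014648438), (108.64168548583984, 48.22237777709961), 66.70455932617188), array([531.60859293,  71.3717314 ]))
cam [ 444.80768548 -130.49810408 1360.19461139]
-35 [ 29.6 -32.4] -1.37
-26 [ 29.7 -32.5] -1.4
-17 [ 29.5 -32.6] -1.52
-8 [ 30.  -32.2] -1.11
1 [ 29.7 -32.1] -1.21
white 171 [0.01225999 0.53626354]
```

View pics/t2.png

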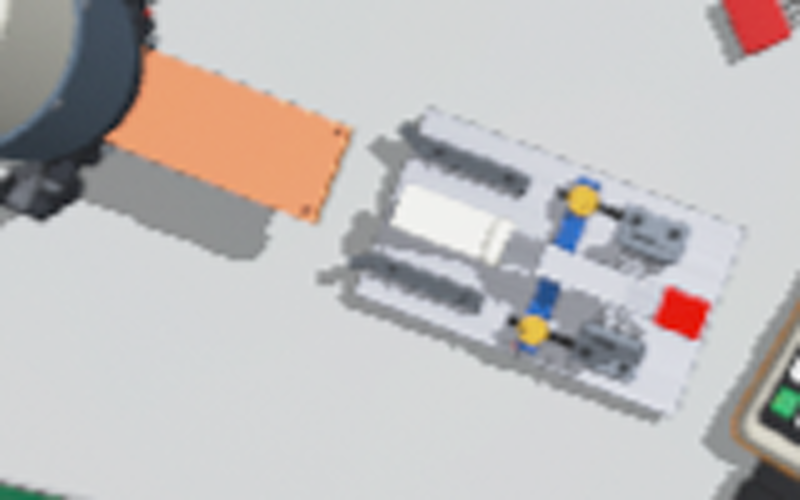

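The top picture shows the held blank straight in line with the fixture. Its lead corners are at crop (352,130) and (318,222), and the stop's front is at about x=34. Next I lower the blank and enter the mouth.

arm_command --dr '[[0, 0, -0.3], [0, 0, 0], [0, 0, 0], [0, 0, 0]]' --offset '[[0, 0.0014, 0.012], [0, 0, 0.012], [0, 0, 0.006], [0, 0, 0]]' --claw '[0.04, 0.04, 0.04, 0.04]'

```text
time: 7.53
eef_pos: [552.5, 129.9, 18.9]
eef_rot: [3.139, -0.002, -1.964]
force: [0.4, 0.6, -0.6]
width: 0.567
grip_force: 62.3
```

arm_command --dr '[[0, 0, 0], [0, 0, 0], [0, 0, 0], [0, 0, 0]]' --offset '[[0.006, 0, 0], [0.006, 0, 0], [0.006, 0, 0], [0, 0, 0]]' --claw '[0.04, 0.04, 0.04, 0.04]'

```text
time: 7.87
eef_pos: [546.9, 112.0, 20.9]
eef_rot: [-3.141, 0.0, -1.967]
force: [0.3, 0.2, -0.6]
width: 0.567
grip_force: 62.3
```

Run:
```python
from plant import r
from h import *
s=r.state();print(s["eef_pos"],s["eef_rot"],s["force"])
for n,(a,b,c,d,k) in {"top":(195,275,170,270,4),"scene":(205,285,190,290,4)}.items():
    p,dd=eyes.get_image(n);np.savez(n+"2.npz",p=p,d=dd)
    im=cv2.resize(p[a:b,c:d,::-1],None,fx=k*2-1,fy=k*2-1,interpolation=cv2.INTER_CUBIC);cv2.imwrite(f"pics/{n}3.png",im)
    if n=="top":print(blank(p,n,s["eef_pos"][2]+12))
a=cv2.imread("pics/top3.png");b=cv2.imread("pics/scene3.png")
cv2.imwrite("pics/both3.png",cv2.resize(np.vstack([a,b]),None,fx=.53,fy=.53,interpolation=cv2.INTER_AREA))
```

```text
[546.89144395 112.04335268  20.86791372] [-3.14139697e+00  2.89146535e-04 -1.96667071e+00] [ 0.32134259  0.24238964 -0.59213271]
(((522.6357421875, 55.24302673339844), (105.14598846435547, 49.063663482666016), 67.7015380859375), array([522.29065079,  54.19668958]))
```

View pics/both3.png

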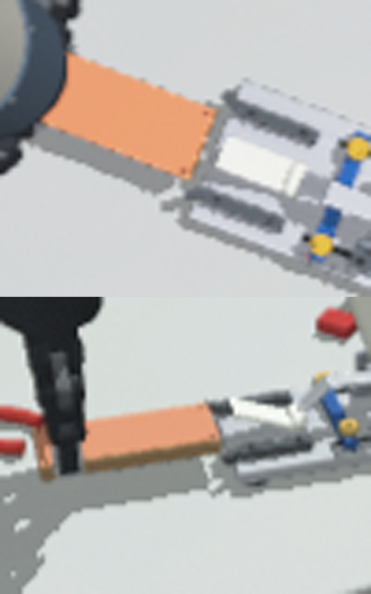

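Run:
```python
from h import *
from scipy.ndimage import map_coordinates
p=np.load("top2.npz")["p"].astype(float)
t=np.array([482.08,-45.58]);an=np.radians(-112.87)
R=np.array([[np.cos(an),-np.sin(an)],[np.sin(an),np.cos(an)]])
def prof(x,z,ch):
    ys=np.arange(-44,44.1,.25);X=np.array([np.r_[R@[x,y]+t,z] for y in ys]);uv=proj("top",X)
    g=sum(map_coordinates(p[...,c],[uv[:,1],uv[:,0]],order=1)*k for c,k in enumerate(ch));return ys,g
print("blank")
for x in range(-140,-60,15):
    ys,g=prof(x,33,(1,0,-1));m=ys[g>50];print(x,m.min(),m.max(),(m.min()+m.max())/2)
print("guides")
for x in range(-35,10,6):
    ys,g=prof(x,24,(1/3,1/3,1/3));print(x,g[::8].astype(int))
```

```text
blank
-140 -26.25 23.5 -1.375
-125 -26.5 23.25 -1.625
-110 -26.5 23.5 -1.5
-95 -26.75 23.5 -1.625
-80 -26.5 23.75 -1.375
-65 -26.5 23.5 -1.5
guides
-35 [214 195 163 137 111  97  85  93 131 184 204 190 147 147 148 159 192 229
 239 239 239 239 239 239 239 239 238 232 218 214 212 209 204 187 152 120
  96  80  92 117 155 200 211 212 213]
-29 [215 210 182 148 119 107 105 108 121 166 201 209 191 153 147 159 188 232
 239 240 239 239 239 239 239 239 238 232 220 214 212 208 195 161 135 115
 107 105 107 127 167 206 211 212 213]
-23 [214 206 166 130 106 106 105 112 133 176 202 207 191 149 149 161 192 235
 239 239 239 239 239 239 239 239 238 231 220 214 213 211 202 177 144 113
 101 104 106 124 163 210 212 213 214]
-17 [214 207 167 140 123 110 105 109 128 170 206 212 209 197 156 160 191 232
 238 239 239 239 239 239 239 239 239 234 223 214 213 211 207 192 142 117
 108 106 108 128 169 206 212 213 213]
-11 [214 207 176 137 113 106 105 108 123 155 208 212 207 191 152 159 194 231
 239 239 239 239 239 239 239 239 239 232 220 214 214 212 207 184 139 113
 106 105 107 118 155 195 213 214 214]
-5 [215 212 197 151 123 110 106 108 126 166 209 213 211 202 177 157 185 222
 239 239 239 239 239 239 240 239 239 235 220 214 214 212 208 185 142 108
 107 106 108 123 170 204 213 215 214]
1 [215 208 185 149 114  95  93 102 126 169 212 213 210 195 168 154 179 213
 233 223 218 225 228 219 226 230 231 233 219 215 214 212 206 176 141 121
  98  81  86 117 158 196 213 215 215]
7 [215 210 193 146 122 109 105 106 124 168 200 192 160 149 150 154 183 213
 231 238 238 237 237 239 238 237 236 230 213 214 215 212 208 182 144 111
 107 104 108 127 174 204 214 216 216]
```

arm_command --dr '[[0, 0, 0], [0, 0, 0], [0, 0, 0], [0, 0, 0]]' --offset '[[0.005, 0, 0], [0.005, 0, 0], [0.005, 0, 0], [0, 0, 0]]' --claw '[0.04, 0.04, 0.04, 0.04]'

```text
time: 8.3
eef_pos: [541.3, 98.3, 20.3]
eef_rot: [-3.142, -0.0, -1.966]
force: [1.1, -0.4, -0.3]
width: 0.564
grip_force: 62.3
```

arm_command --dr '[[0, 0, 0], [0, 0, 0], [0, 0, 0]]' --offset '[[0, 0, 0.001], [0, 0, 0.001], [0, 0, 0]]' --claw '[0.04, 0.04, 0.04]'

```text
time: 8.55
eef_pos: [541.6, 99.3, 18.1]
eef_rot: [3.141, -0.0, -1.966]
force: [0.5, 0.1, 0.6]
width: 0.564
grip_force: 62.4
```

arm_command --dr '[[0, 0, 0], [0, 0, 0]]' --offset '[[0, 0, 0.0007], [0, 0, 0]]' --claw '[0.04, 0.04]'

```text
time: 8.72
eef_pos: [541.6, 99.4, 17.5]
eef_rot: [-3.142, -0.0, -1.966]
force: [0.3, -0.6, 0.4]
width: 0.564
grip_force: 62.4
```

arm_command --dr '[[0, 0, 0], [0, 0, 0], [0, 0, 0], [0, 0, 0], [0, 0, 0]]' --offset '[[0.003, 0, 0], [0.003, 0, 0], [0.003, 0, 0], [0.003, 0, 0], [0, 0, 0]]' --claw '[0.04, 0.04, 0.04, 0.04, 0.04]'

```text
time: 9.13
eef_pos: [536.7, 87.5, 17.7]
eef_rot: [-3.141, -0.0, -1.966]
force: [1.3, -0.3, 0.4]
width: 0.565
grip_force: 62.4
```

arm_command --dr '[[0, 0, 0], [0, 0, 0], [0, 0, 0], [0, 0, 0]]' --offset '[[0.003, 0, 0], [0.003, 0, 0], [0.003, 0, 0], [0, 0, 0]]' --claw '[0.04, 0.04, 0.04, 0.04]'

```text
time: 9.47
eef_pos: [533.4, 79.5, 17.7]
eef_rot: [-3.141, 0.0, -1.966]
force: [0.8, -0.4, 0.5]
width: 0.568
grip_force: 62.5
```

arm_command --dr '[[0, 0, 0], [0, 0, 0], [0, 0, 0], [0, 0, 0]]' --offset '[[0.0025, 0, 0], [0.0025, 0, 0], [0.0025, 0, 0], [0, 0, 0]]' --claw '[0.04, 0.04, 0.04, 0.04]'

```text
time: 9.8
eef_pos: [530.8, 72.9, 17.8]
eef_rot: [-3.141, 0.001, -1.966]
force: [1.9, 2.6, 0.4]
width: 0.562
grip_force: 62.5
```

Run:
```python
from plant import r
from h import *
s=r.state();print(s["eef_pos"],s["eef_rot"],s["force"],s["wrist_torque"])
o=[]
for n,(a,b,c,d) in {"top":(200,280,180,290),"scene":(205,285,200,310)}.items():
    p,dd=eyes.get_image(n);np.savez(n+"4.npz",p=p,d=dd)
    o.append(cv2.resize(p[a:b,c:d,::-1],None,fx=3.7,fy=3.7,interpolation=cv2.INTER_CUBIC))
cv2.imwrite("pics/both4.png",np.vstack(o))
```

```text
[530.82086274  72.94072462  17.81503874] [-3.14100567e+00  7.08176272e-04 -1.96593586e+00] [1.92707494 2.62740414 0.41136713] [ 0.85954719 -0.46505048  0.00554853]
```

View pics/both4.png

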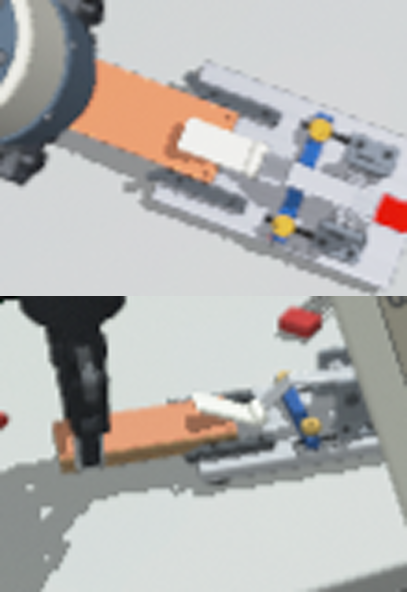

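The blank is between the guides, flat, with the nose resting on its front edge. I keep pushing.

arm_command --dr '[[0, 0, 0], [0, 0, 0], [0, 0, 0], [0, 0, 0], [0, 0, 0]]' --offset '[[0.003, 0, 0], [0.003, 0, 0], [0.003, 0, 0], [0.003, 0, 0], [0, 0, 0]]' --claw '[0.04, 0.04, 0.04, 0.04, 0.04]'

```text
time: 10.32
eef_pos: [526.4, 62.0, 17.9]
eef_rot: [-3.141, 0.001, -1.966]
force: [2.0, 4.2, 1.7]
width: 0.565
grip_force: 62.5
```

arm_command --dr '[[0, 0, 0], [0, 0, 0], [0, 0, 0], [0, 0, 0], [0, 0, 0]]' --offset '[[0.003, 0, 0], [0.003, 0, 0], [0.003, 0, 0], [0, 0, 0], [0, 0, 0]]' --claw '[0.04, 0.04, 0.04, 0.04, 0.04]'

```text
time: 10.73
eef_pos: [522.8, 53.6, 17.9]
eef_rot: [-3.141, 0.0, -1.966]
force: [2.0, 3.9, 2.5]
width: 0.566
grip_force: 62.7
```

arm_command --dr '[[0, 0, 0], [0, 0, 0], [0, 0, 0], [0, 0, 0], [0, 0, 0]]' --offset '[[0.003, 0, 0], [0.003, 0, 0], [0.003, 0, 0], [0, 0, 0], [0, 0, 0]]' --claw '[0.04, 0.04, 0.04, 0.04, 0.04]'

```text
time: 11.15
eef_pos: [519.0, 44.7, 17.8]
eef_rot: [-3.141, -0.001, -1.966]
force: [0.9, 1.8, 4.7]
width: 0.563
grip_force: 62.9
```

Run:
```python
from plant import r
from h import *
s=r.state();print(s["eef_pos"],s["force"],s["wrist_torque"])
o=[]
for n,(a,b,c,d) in {"top":(210,280,210,300),"scene":(210,280,220,310)}.items():
    p,dd=eyes.get_image(n);np.savez(n+"5.npz",p=p,d=dd)
    o.append(cv2.resize(p[a:b,c:d,::-1],None,fx=4.2,fy=4.2,interpolation=cv2.INTER_CUBIC))
cv2.imwrite("pics/both5.png",np.vstack(o))
```

```text
[518.9624453   44.74805729  17.78582996] [0.90098786 1.8337349  4.73315338] [ 0.52236865 -0.56111404  0.03069404]
```

View pics/both5.png

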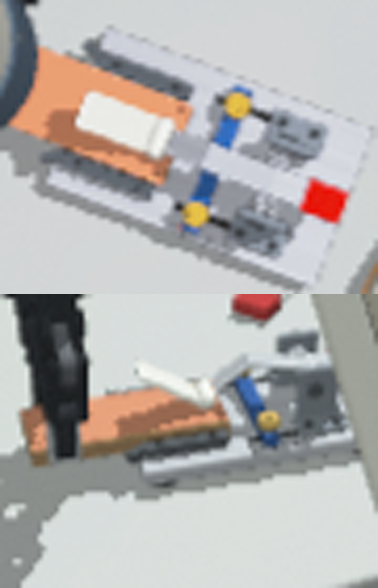

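About 16 mm to the stop. I'll go 10 mm, then feel for it.

arm_command --dr '[[0, 0, 0], [0, 0, 0], [0, 0, 0], [0, 0, 0], [0, 0, 0]]' --offset '[[0.002, 0, 0], [0.002, 0, 0], [0.002, 0, 0], [0.002, 0, 0], [0, 0, 0]]' --claw '[0.04, 0.04, 0.04, 0.04, 0.04]'

```text
time: 11.67
eef_pos: [516.3, 38.0, 17.8]
eef_rot: [-3.141, 0.001, -1.966]
force: [2.1, 3.1, 4.4]
width: 0.56
grip_force: 62.9
```

arm_command --dr '[[0, 0, 0], [0, 0, 0], [0, 0, 0], [0, 0, 0]]' --offset '[[0.001, 0, 0], [0.001, 0, 0], [0, 0, 0], [0, 0, 0]]' --claw '[0.04, 0.04, 0.04, 0.04]'

```text
time: 12.0
eef_pos: [515.6, 36.3, 17.8]
eef_rot: [-3.141, 0.001, -1.966]
force: [1.2, 3.3, 5.5]
width: 0.567
grip_force: 62.9
```

arm_command --dr '[[0, 0, 0], [0, 0, 0], [0, 0, 0], [0, 0, 0], [0, 0, 0]]' --offset '[[0.0008, 0, 0], [0.0008, 0, 0], [0.0008, 0, 0], [0, 0, 0], [0, 0, 0]]' --claw '[0.04, 0.04, 0.04, 0.04, 0.04]'

```text
time: 12.42
eef_pos: [514.7, 34.1, 17.8]
eef_rot: [-3.141, 0.001, -1.966]
force: [1.8, 3.5, 5.2]
width: 0.567
grip_force: 63.0
```

arm_command --dr '[[0, 0, 0], [0, 0, 0]]' --offset '[[0.0005, 0, 0], [0, 0, 0]]' --claw '[0.04, 0.04]'

```text
time: 12.58
eef_pos: [514.5, 33.7, 17.8]
eef_rot: [-3.141, 0.001, -1.966]
force: [1.4, 3.7, 4.4]
width: 0.562
grip_force: 63.0
```

arm_command --dr '[[0, 0, 0], [0, 0, 0]]' --offset '[[0.0005, 0, 0], [0, 0, 0]]' --claw '[0.04, 0.04]'

```text
time: 12.75
eef_pos: [514.3, 33.2, 17.8]
eef_rot: [-3.141, 0.001, -1.966]
force: [1.9, 4.5, 4.8]
width: 0.566
grip_force: 63.0
```

arm_command --dr '[[0, 0, 0], [0, 0, 0]]' --offset '[[0.0005, 0, 0], [0, 0, 0]]' --claw '[0.04, 0.04]'

```text
time: 12.92
eef_pos: [514.1, 32.7, 17.8]
eef_rot: [-3.141, 0.001, -1.966]
force: [1.8, 4.3, 4.8]
width: 0.567
grip_force: 63.0
```

arm_command --dr '[[0, 0, 0], [0, 0, 0]]' --offset '[[0.0005, 0, 0], [0, 0, 0]]' --claw '[0.04, 0.04]'

```text
time: 13.08
eef_pos: [513.9, 32.3, 17.8]
eef_rot: [-3.141, 0.001, -1.966]
force: [1.5, 4.1, 5.8]
width: 0.568
grip_force: 63.0
```

arm_command --dr '[[0, 0, 0], [0, 0, 0]]' --offset '[[0.0005, 0, 0], [0, 0, 0]]' --claw '[0.04, 0.04]'

```text
time: 13.25
eef_pos: [513.7, 31.8, 17.8]
eef_rot: [-3.141, 0.001, -1.966]
force: [1.8, 5.3, 5.0]
width: 0.563
grip_force: 63.0
```

arm_command --dr '[[0, 0, 0], [0, 0, 0]]' --offset '[[0.0005, 0, 0], [0, 0, 0]]' --claw '[0.04, 0.04]'

```text
time: 13.42
eef_pos: [513.6, 31.4, 17.8]
eef_rot: [-3.141, 0.001, -1.966]
force: [2.8, 4.8, 6.6]
width: 0.563
grip_force: 63.0
```

```bash
cat > g.py <<'E'
from plant import r
from h import *
from scipy.ndimage import map_coordinates
t=np.array([482.08,-45.58]);an=np.radians(-112.87)
R=np.array([[np.cos(an),-np.sin(an)],[np.sin(an),np.cos(an)]])
def run(p,tag):
    p=p.astype(float);xs=np.arange(0,56.1,.25)
    out=[]
    for z,nm in((30,"lead"),(26,"stop")):
      for y in(-22,-19,14,17):
        uv=proj("top",np.array([np.r_[R@[x,y-1.4]+t,z] for x in xs]))
        P=np.array([map_coordinates(p[...,c],[uv[:,1],uv[:,0]],order=1) for c in range(3)])
        if nm=="lead": m=xs[(P[0]-P[2])>45]; out.append(m.max() if len(m) else -1)
        else: m=xs[(P[2]-P[0])>45]; out+= [m.min(),m.max()] if len(m) else [-1]
    print(tag,np.round(out,1))
if __name__=="__main__":
    for i in(0,5):run(np.load(f"top{i}.npz")["p"],i)
    p,_=eyes.get_image("top");run(p,"now");s=r.state();print(s["eef_pos"],s["force"],R.T@s["force"][:2])
    v=R.T@(s["eef_pos"][:2]-t);print(v)
E
python3 g.py
```

```text
0 [-1.  -1.  -1.  -1.  33.8 46.  34.  45.8 33.5 45.8 34.  46. ]
5 [16.2 16.  16.2 16.5 34.2 45.8 34.8 44.8 33.5 45.8 34.  46. ]
now [30.5 30.2 31.  31.  34.2 45.8 34.8 44.8 33.8 45.8 34.  46. ]
[513.55007661  31.3608591   17.82197669] [2.68297773 4.72425143 4.91755336] [-5.39559008  0.63602576]
[-83.12304291  -0.90623274]
```

arm_command --dr '[[0, 0, 0], [0, 0, 0]]' --offset '[[0.0005, 0, 0], [0, 0, 0]]' --claw '[0.04, 0.04]'

```text
time: 13.63
eef_pos: [513.4, 30.9, 17.8]
eef_rot: [-3.141, 0.001, -1.966]
force: [1.7, 3.7, 4.8]
width: 0.564
grip_force: 63.0
```

arm_command --dr '[[0, 0, 0], [0, 0, 0]]' --offset '[[0.0005, 0, 0], [0, 0, 0]]' --claw '[0.04, 0.04]'

```text
time: 13.8
eef_pos: [513.2, 30.5, 17.8]
eef_rot: [-3.141, 0.001, -1.966]
force: [2.0, 4.5, 4.9]
width: 0.565
grip_force: 63.0
```

arm_command --dr '[[0, 0, 0], [0, 0, 0]]' --offset '[[0.0005, 0, 0], [0, 0, 0]]' --claw '[0.04, 0.04]'

```text
time: 13.97
eef_pos: [513.0, 30.0, 17.8]
eef_rot: [-3.141, 0.001, -1.966]
force: [1.7, 5.2, 5.4]
width: 0.564
grip_force: 63.0
```

arm_command --dr '[[0, 0, 0], [0, 0, 0]]' --offset '[[0.0004, 0, 0], [0, 0, 0]]' --claw '[0.04, 0.04]'

```text
time: 14.13
eef_pos: [512.8, 29.6, 17.8]
eef_rot: [-3.141, 0.001, -1.966]
force: [1.3, 5.2, 4.9]
width: 0.568
grip_force: 63.0
```

arm_command --dr '[[0, 0, 0], [0, 0, 0]]' --offset '[[0.0004, 0, 0], [0, 0, 0]]' --claw '[0.04, 0.04]'

```text
time: 14.3
eef_pos: [512.7, 29.3, 17.8]
eef_rot: [-3.141, 0.001, -1.966]
force: [1.8, 4.4, 5.0]
width: 0.565
grip_force: 63.0
```

arm_command --dr '[[0, 0, 0], [0, 0, 0]]' --offset '[[0.0004, 0, 0], [0, 0, 0]]' --claw '[0.04, 0.04]'

```text
time: 14.47
eef_pos: [512.5, 28.9, 17.8]
eef_rot: [-3.141, 0.001, -1.966]
force: [1.5, 5.0, 4.4]
width: 0.562
grip_force: 63.0
```

arm_command --dr '[[0, 0, 0], [0, 0, 0]]' --offset '[[0.0003, 0, 0], [0, 0, 0]]' --claw '[0.04, 0.04]'

```text
time: 14.63
eef_pos: [512.4, 28.6, 17.8]
eef_rot: [-3.141, 0.001, -1.966]
force: [2.5, 4.4, 5.0]
width: 0.561
grip_force: 63.0
```

```bash
python3 g.py|tail -3
```

```text
now [33.2 32.8 33.2 33.2 35.2 45.8 35.2 44.8 34.8 45.8 35.  46. ]
[512.40388876  28.6312256   17.79692257] [1.02154973 4.3940642  4.01925227] [-4.44565921 -0.76647128]
[-80.16253233  -0.9014686 ]
```

arm_command --dr '[[0, 0, 0], [0, 0, 0]]' --offset '[[0.0004, 0, 0], [0, 0, 0]]' --claw '[0.04, 0.04]'

```text
time: 14.85
eef_pos: [512.3, 28.3, 17.8]
eef_rot: [-3.141, 0.001, -1.966]
force: [1.2, 4.4, 6.5]
width: 0.564
grip_force: 63.0
```

arm_command --dr '[[0, 0, 0], [0, 0, 0]]' --offset '[[0.0003, 0, 0], [0, 0, 0]]' --claw '[0.04, 0.04]'

```text
time: 15.02
eef_pos: [512.2, 28.0, 17.8]
eef_rot: [-3.141, 0.001, -1.966]
force: [1.7, 3.9, 5.0]
width: 0.567
grip_force: 63.0
```

arm_command --dr '[[0, 0, 0], [0, 0, 0]]' --offset '[[0.0004, 0, 0], [0, 0, 0]]' --claw '[0.04, 0.04]'

```text
time: 15.18
eef_pos: [512.1, 27.9, 17.8]
eef_rot: [-3.141, 0.001, -1.966]
force: [2.2, 5.3, 5.6]
width: 0.565
grip_force: 62.9
```

arm_command --dr '[[0, 0, 0], [0, 0, 0]]' --offset '[[0.0003, 0, 0], [0, 0, 0]]' --claw '[0.04, 0.04]'

```text
time: 15.35
eef_pos: [512.1, 27.9, 17.8]
eef_rot: [-3.141, 0.002, -1.966]
force: [1.2, 6.5, 5.1]
width: 0.56
grip_force: 62.9
```

```bash
python3 g.py|tail -3
```

```text
now [33.2 33.2 33.5 33.8 35.2 45.8 35.8 44.8 35.2 45.8 35.5 46. ]
[512.11957803  27.86397745  17.82586136] [1.18536315 6.66655    4.49220835] [-6.60316739 -1.49871783]
[-79.34510333  -0.86524487]
```

arm_command --dr '[[0, 0, 0], [0, 0, 0]]' --offset '[[0.0002, 0, 0], [0, 0, 0]]' --claw '[0.04, 0.04]'

```text
time: 15.57
eef_pos: [512.1, 27.8, 17.8]
eef_rot: [-3.141, 0.002, -1.966]
force: [2.3, 7.1, 4.6]
width: 0.566
grip_force: 62.9
```

Contact: motion has stalled and the force is about 2.5 N above the sliding level. Release.

arm_command --dr '[[0, 0, 0], [0, 0, 0], [0, 0, 0], [0, 0, 0], [0, 0, 0]]' --offset '[[0, 0, 0], [0, 0, 0], [0, 0, 0], [0, 0, 0], [0, 0, 0]]' --claw '[0.052, 0.056, 0.062, 0.075, 0.085]'

```text
time: 15.98
eef_pos: [510.5, 26.3, 17.0]
eef_rot: [3.14, -0.001, -1.966]
force: [-0.3, 0.3, 0.7]
width: 0.977
grip_force: 0.0
```

arm_command --dr '[[0, 0, 0], [0, 0, 0], [0, 0, 0], [0, 0, 0], [0, 0, 0]]' --offset '[[0, 0, 0], [0, 0, -0.01], [0, 0, -0.02], [0, 0, -0.02], [0, 0, -0.01]]' --claw '[0.085, 0.085, 0.085, 0.085, 0.085]'

```text
time: 16.4
eef_pos: [512.6, 26.9, 80.6]
eef_rot: [-3.138, 0.002, -1.965]
force: [0.3, 0.6, 0.6]
width: 0.996
grip_force: 0.0
```

arm_command --dr '[[0, 0, 0], [0, 0, 0], [0, 0, 0], [0, 0, 0], [0, 0, 0]]' --offset '[[-0.03, 0, -0.02], [-0.03, 0, 0], [-0.03, 0, 0], [-0.02, 0, 0], [0, 0, 0]]' --claw '[0.02, 0, 0, 0, 0]'

```text
time: 16.82
eef_pos: [554.9, 131.4, 97.6]
eef_rot: [-3.141, 0.001, -1.963]
force: [0.5, -0.2, -0.1]
width: 0.287
grip_force: 0.0
```

```bash
cat >> g.py <<'E'
    print(blank(p,"top",30))
    p=p.astype(float)
    xs=np.arange(-120,-60,.25)
    for y in(-15,0,15):
        uv=proj("top",np.array([np.r_[R@[x,y-1.4]+t,30] for x in xs]))
        P=[map_coordinates(p[...,c],[uv[:,1],uv[:,0]],order=1) for c in range(3)]
        m=xs[(P[0]-P[2])>45];print("tail",y,m.min() if len(m) else None)
    ys=np.arange(-40,40,.25)
    for x in(-90,-75,-60):
        uv=proj("top",np.array([np.r_[R@[x,y]+t,30] for y in ys]))
        P=[map_coordinates(p[...,c],[uv[:,1],uv[:,0]],order=1) for c in range(3)]
        m=ys[(P[0]-P[2])>45];print("side",x,m.min(),m.max())
    q,_=eyes.get_image("scene")
    cv2.imwrite("pics/last.png",np.vstack([cv2.resize(i[a:a+80,c:c+130,::-1].astype(np.uint8),None,fx=3.7,fy=3.7,interpolation=cv2.INTER_CUBIC) for i,a,c in((p,205,180),(q,205,190))]))
E
python3 g.py|tail -n +3
```

```text
now [33.2 33.2 33.5 33.8 35.2 45.8 35.8 44.8 35.  45.8 35.2 46. ]
[553.99940028 129.86948217  97.43142559] [ 0.26971364 -0.12306727 -0.45522077] [0.0085709  0.29634024]
[-189.60809545   -1.92121534]
(((495.00885009765625, -14.150627136230469), (134.51495361328125, 49.190494537353516), 67.46306610107422), array([508.1558158 ,   2.24579872]))
tail -15 -100.75
tail 0 -101.0
tail 15 -101.5
side -90 -25.75 24.25
side -75 -26.25 24.25
side -60 -26.25 24.5
```

View pics/last.png

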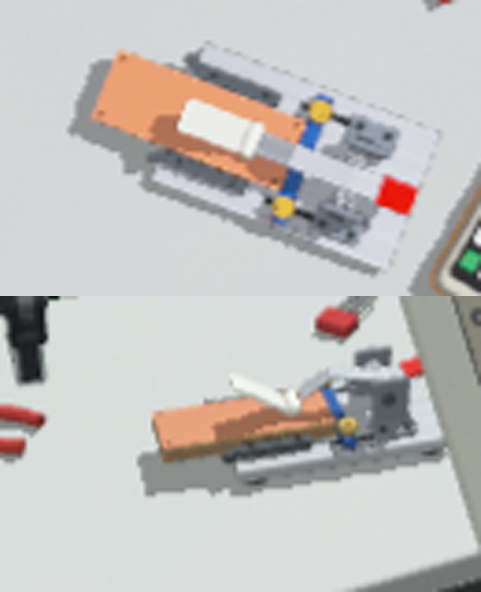

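The last picture shows the blank between the guides with its lead edge against the blue bar. The bar's rear edge still reads 45.8, so it has not moved. The heel rests on the copper and the gripper is well clear. I'm handing in the job.

```bash
python3 -c "
from plant import close_job
print(close_job())"
```

```text
the job is handed in; nothing more can be done
None
```

The blank is in the fixture flat, copper side up and square to within about half a degree, against the blue end stop. The stop did not shift in the camera readings, the gripper is clear so only the hold-down arm bears on the blank, and the job was handed in at about 17 s of the 61 s limit; it gave no verdict.

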